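# Centre the egg cup on its pedestal

## Task

The egg cup holding the egg stands badly off-centre on its small wooden pedestal, partly over the edge. Nudge it with light finger pushes until it stands in the middle of the pedestal, upright and with the egg still in it. Do not grip it, lift it, press it hard or touch the egg, and leave the empty egg cup and everything else on the table where they are.

Things in the scene. Friction and masses are not known exactly. Their poses are not given: they have to be found in the camera images.
- eggcup: White ceramic egg cup, 36 mm tall, 100 g, a brown egg standing loose in it. Round: disc foot 54 mm across (the widest part), its upright edge 3 to 10 mm above the underside, standing on a ring only 38 mm across; neck 28 mm, bowl 49 mm across. Slides at 1 to 2 N if pushed at the foot; struck fast or high it can tip. Origin: centre of the foot's underside, z up. Starts 17 to 25 mm off the pedestal's middle, any direction.
- pedestal_top (a point): Centre of the flat round cork-faced top of the dark wooden pedestal under the filled egg cup. The top is 90 mm across and 30 mm above the table; the pedestal does not move. z up. It stands left or right, in either of the two places, the other pedestal in the other.
- pedestal: The same pedestal; origin at the centre of its underside on the table.
- egg_center (a point): Centre (half-way up) of the brown egg, 50 mm long and 40 mm wide, about 50 g, standing loosely in the bowl of the egg cup with about 1 mm of play; its top is 63 mm above the pedestal's top, the centre 38 mm above the foot's underside.
- eggcup_seat (a point): Point on the egg cup's axis, 38 mm above the underside of its foot, where the egg's centre belongs.
- egg: The same egg; origin at its lower end.
- other_eggcup: Bystander: an equal egg cup, empty, in the middle of the other, equal pedestal. Origin at the centre of its underside.
- knife: Bystander: butter knife with a wooden handle, 178 mm long, 18 mm wide and 9 mm high, lying flat on the table between the pedestals. Origin near its middle.
- salt: Bystander: steel salt shaker, 38 mm across, 68 mm tall, standing on the right. Origin at the centre of its underside.
- candle: Bystander: pale pillar candle 60 mm across, 83 mm tall with wick, standing beyond the pedestals. Origin at the centre of its underside.
- mug: Bystander: white mug 80 mm across, 90 mm tall, with a handle, on the left. Origin at the centre of its underside.
- oil: Bystander: green glass bottle 64 mm across, 210 mm tall, far left. Origin at the centre of its underside.
- jar: Bystander: amber jar 72 mm across, 100 mm tall, far right. Origin at the centre of its underside.
Not all that is in view belongs to the job. What is shaped like the pedestal but blue is not meant.

How it is judged:
At the end, for the whole second after the job is handed in: The filled egg cup stands upright (within 0.08 rad) on the top of its pedestal, its axis within 6 mm of the pedestal's middle, at rest, with the egg in its bowl (egg's centre within 12 mm of its seat); each bystander is within 20 mm of where it started (horizontal distance between eggcup and pedestal_top below 0.006 m and angle between eggcup's own z axis and vertical below 0.08 rad and z of eggcup in the frame of pedestal between 0.026 and 0.034 m and distance between egg_center and eggcup_seat below 0.012 m and linear speed of eggcup below 0.01 m/s and linear speed of egg below 0.03 m/s and distance of each of other_eggcup, knife, salt, candle, mug, oil, jar from where it was at the start of the episode below 0.02 m); the robot touches nothing.
It fails at once if the egg cup is lifted or hops more than 6 mm off the pedestal (z of eggcup in the frame of pedestal above 0.036 m).
It fails at once if the egg cup falls off the pedestal, tips by more than 0.3 rad, or the egg leaves its seat by more than 15 mm (z of eggcup in the frame of pedestal below 0.02 m or angle between eggcup's own z axis and vertical above 0.3 rad or distance between egg_center and eggcup_seat above 0.015 m).
It fails at once if the robot touches the egg with more than 1 N (contact force between any of the arm, the fingers and egg above 1 N).
It fails at once if the egg cup is gripped or pressed hard (more than 12 N from the fingers) (contact force between the fingers and eggcup above 12 N).
It fails at once if a bystander is moved by more than 20 mm (not (distance of other_eggcup from where it was at the start of the episode below 0.02 m) or not (distance of knife from where it was at the start of the episode below 0.02 m) or not (distance of salt from where it was at the start of the episode below 0.02 m) or not (distance of candle from where it was at the start of the episode below 0.02 m) or not (distance of mug from where it was at the start of the episode below 0.02 m) or not (distance of oil from where it was at the start of the episode below 0.02 m) or not (distance of jar from where it was at the start of the episode below 0.02 m)).
It also fails if it takes over 35 s, if anything falls off the work surface, if the arm or the gripper's body presses on something with over 40 N, if the wrist force passes 120 N, or if a joint passes its speed limit or range.

## Robot

A 6-joint arm with a two-finger parallel gripper is mounted at the origin on the work surface. World frame = base frame: x ahead of the robot, y to its left, z up, the work surface at z = 0. Lengths are in m, angles in rad, forces in N, time in s.
With the tool pointing down it reaches from about 0.225 to 0.875 m from the base axis. Payload 3.4 kg.
Tool frame: the origin (TCP) lies at the very end of the fingers, on their centre line; the grasp point (between the pads) lies 19 mm behind it (manip.hold_point_z is the distance from the TCP to the grasp point, in m); z points along the fingers, x is the direction in which the jaws open and shut, and the axes are right-handed (so a half turn about z gives the same grasp; the last joint's range is limited). The gripper opens to 85 mm and grips with 20 to 120 N. Pads are 22 mm wide; open, the fingers measure 114 mm over their backs; the gripper's body (76 mm by 85 mm) begins 54 mm behind the grasp point. The pads swing forward as they close: fully open they stand 13 mm farther back than shut.
Start: joints at [1.106, 0.276, 1.505, -0, 1.361, -0.121], TCP at [0.194, 0.541, 0.231] pointing down, gripper open.
Joint ranges: [-2.89, 2.89], [-0.75, 2.08], [0.22, 2.7], [-1.18, 4.32], [0.11, 2.71], [-2.7, 2.7]. Speed limits (rad/s): [2.57, 2.57, 3.14, 3.14, 3.14, 3.14].

## Interface

Orientations are given as a unit quaternion [w, x, y, z].
In Python, from rig import telemetry, cams, manip, finder gives the robot as it stands. The module is installed in compiled form; this text tells all that it offers.
- The arm moves only by the tool carry_out, never from a script. Its argument "rows" is a list that holds one entry, the list of rows, each a list of 5 numbers: the gripper's target within -1 to 1 (fully open at 1, half-way at 0, shut at -1), then the shift along the world's x, y, z in cm, then the turn about the world's z in rad. A call has 1 to 12 rows; each row shifts and turns the commanded pose from where the row before left it; what a row does not reach is not made up. A row lasts 1/10 s, in which the tool goes at most 50 mm and 8.59 degrees, less where a joint would pass 70% of its speed; a pose out of reach is approached as far as the arm can. A call with a gripper value outside its range is refused whole. The fingers move at their own pace and stop on an object; "force" is the grip in N (left out, the last holds). Time passes only in rows, so rows that do not move let the fingers close. It gives the time, the measured TCP pose, the force and the opening at its end, in the units of the state.
- telemetry.get_state(): the state, without advancing time (a new reading comes with each control period).
- cams.get_image(name): name is "side" or "top"; returns a dict with "image" (420x560x3 uint8, red, green, blue), "camera_matrix" (3x3 intrinsics, pixels), "eye" and "attitude" of the camera in the world. Camera axes: x right, y down, z forward; pixel columns grow to the right and rows downward; lengths in m; the calibration is good to about 2 mm. A picture is of the moment at which its call begins. There is no depth.
- manip.sign_off(): hands the job in, once; it reports no verdict.
Trained networks look in a picture, given as the dict that the camera call returned (one of the last four; its "shot" number tells which), for a name from the list of things; names that differ only in an ending like _2 or _b are one class to them, and where a whole thing is asked for, a point or a joint stands for the part that bears it (a point fixed in the world has none). Each returns a list of dicts, best first, with "confidence" (0 to 1); they miss things now and then, are a little off and sometimes report something else, mostly with a low value. They report only what shows in the picture. A call takes as long as a camera call. They do not tell look-alikes from the thing itself.
- finder.boxes_of(picture, thing): "xy" ([column, row] in pixels, amid what is visible of it).
The state is a dict: "clock": time; "qpos": joint angles; "qd": joint speeds; "effort": joint torques, N m; "position": TCP position; "ee_rot": TCP orientation; "contact_force": force on the tool from outside, world axes, zero at the start; "moment": the same for the moment, N m; "width": finger opening in m.
Only numpy, scipy, OpenCV 4.12 (cv2) and the standard library are available. Lean on these libraries where they do the work, as an engineer would, in place of code of your own. Each camera call takes 0.05 s, during which the arm holds its last target.

## Working session

There is one attempt and no reset: what is moved stays moved. The work goes in short steps, Python scripts to look and compute and a tool call to move; the robot and the scene stay as the last step left them, time stands still between calls to the robot, and variables do not carry over. Pictures are saved under pics/ and viewed, and the job is handed in when it is done.

Besides the shell and the picture viewer there is one more tool, called after "Emit:" as name(argument=value, ...), one argument or row to a line, values as JSON. carry_out: Moves the arm, as the interface text tells. Its arguments: {"type":"object","properties":{"rows":{"type":"array","items":{"type":"array","items":{"type":"array","items":{"type":"number"}}}},"force":{"type":"number"}},"required":["rows"]}

```bash
mkdir -p pics
cat > h.py <<'E'
import numpy as np, cv2
from rig import telemetry, cams, manip, finder
from scipy.spatial.transform import Rotation as R
def Rm(p):
    a=np.asarray(p["attitude"],float)
    return a if a.shape==(3,3) else R.from_quat(np.r_[a[1:],a[0]]).as_matrix()
def ray(p,uv):
    d=np.linalg.inv(p["camera_matrix"])@np.array([uv[0],uv[1],1.0]); return np.asarray(p["eye"]),Rm(p)@d
def atz(p,uv,z):
    e,d=ray(p,uv); return e+d*(z-e[2])/d[2]
def proj(p,X):
    c=(np.atleast_2d(X)-np.asarray(p["eye"]))@Rm(p); q=c@np.asarray(p["camera_matrix"]).T; return q[:,:2]/q[:,2:]
def save(n,im): cv2.imwrite("pics/"+n,im[...,::-1])
E
python3 - <<'E'
from h import *
print(telemetry.get_state())
for n in("side","top"):
    p=cams.get_image(n); save(n+"0.png",p["image"]); print(n,p["eye"],p["attitude"],p["camera_matrix"])
    for t in("eggcup","pedestal","egg","other_eggcup","pedestal_top","knife","salt"):
        print(t,[(np.round(b["xy"],1).tolist(),round(b["confidence"],2)) for b in finder.boxes_of(p,t)])
E
```

```text
{'clock': 0.0, 'qpos': array([ 1.10602703e+00,  2.76651549e-01,  1.50617727e+00,  1.63064675e-05,
        1.36068813e+00, -1.20971104e-01]), 'qd': array([ 9.98088656e-05, -1.57245350e-03,  1.58615170e-03, -1.55369757e-04,
       -1.55012752e-03,  3.32928352e-04]), 'effort': array([ 8.05800482e-04, -4.16773474e+01, -2.45805216e+01, -1.02259232e-04,
        1.08672353e-02,  1.05285798e-05]), 'position': array([0.19355232, 0.54087037, 0.23038988]), 'ee_rot': array([ 4.47930036e-04,  8.17639108e-01,  5.75730287e-01, -8.51554075e-04]), 'contact_force': array([-0.4216838 , -0.27267862, -0.15865049]), 'moment': array([-0.02110921, -0.01954017, -0.00307078]), 'width': 0.08548840941868568}
side [0.45415341 0.85164872 0.7296209 ] [ 0.02627577 -0.06213916  0.8989081  -0.43291169] [[448.89174861   0.         285.43846848]
 [  0.         448.89174861 211.65029548]
 [  0.           0.           1.        ]]
eggcup [([321.3, 263.6], 0.87), ([320.9, 349.1], 0.57)]
pedestal [([377.9, 296.5], 0.84), ([306.6, 275.1], 0.81)]
egg [([323.2, 249.0], 0.77)]
other_eggcup [([313.3, 167.1], 0.51)]
pedestal_top [([377.3, 298.3], 0.91), ([304.8, 272.5], 0.76), ([323.6, 263.7], 0.45)]
knife [([310.1, 224.2], 0.72)]
salt [([338.5, 142.6], 0.79), ([320.6, 263.0], 0.51)]
top [0.38396272 0.01867151 1.03544117] [-0.05564989  0.70731165 -0.70166349  0.06543448] [[441.70842047   0.         270.83100437]
 [  0.         441.70842047 211.08402033]
 [  0.           0.           1.        ]]
eggcup [([210.8, 254.6], 0.64), ([259.3, 138.7], 0.62)]
pedestal [([171.4, 305.7], 0.71), ([198.5, 236.7], 0.63), ([138.3, 126.7], 0.6)]
egg [([205.0, 253.1], 0.81), ([213.0, 250.5], 0.56)]
other_eggcup [([356.3, 230.9], 0.71), ([214.2, 255.6], 0.67)]
pedestal_top [([173.2, 306.3], 0.94), ([195.4, 239.5], 0.8), ([97.6, 259.3], 0.68)]
knife [([277.2, 233.6], 0.74)]
salt [([439.7, 267.5], 0.84), ([206.9, 250.8], 0.74)]
```

View pics/side0.png

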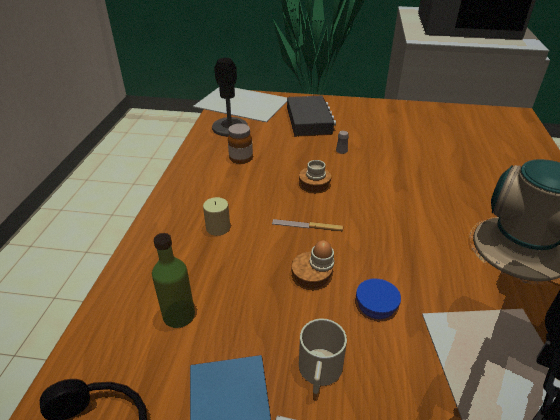

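View pics/top0.png

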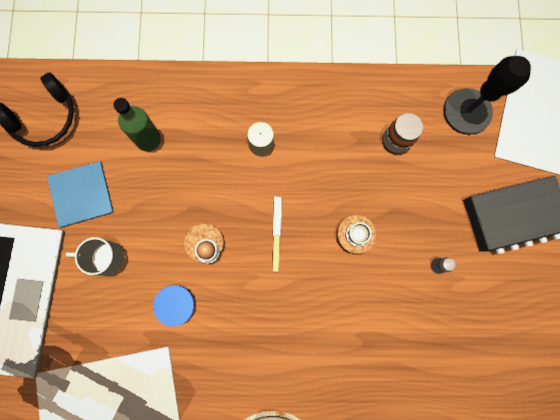

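The filled egg cup is on the left pedestal, at top (204,243) and side (313,268). Look-alikes:
- Blue disc at top (174,306) and side (378,298): the decoy.
- Pedestal at top (357,234) and side (315,178): the empty cup stands on it, so it is a bystander.

I choose the cork-topped left pedestal that carries the brown egg. Next is a close crop and the measurement.

```bash
python3 - <<'E'
from h import *
P={}
for n,c in(("side",(315,265)),("top",(205,246))):
    p=cams.get_image(n);P[n]=p;x,y=c
    im=p["image"][y-32:y+32,x-32:x+32]
    save(f"crop_{n}.png",cv2.resize(im,None,fx=9,fy=9,interpolation=cv2.INTER_CUBIC))
    print(n,(x-32,y-32))
print("top",atz(P["top"],(204,243),.03),"side",atz(P["side"],(313,268),.03))
print("eggtop",atz(P["top"],(206,249),.08), atz(P["side"],(323,249),.08))
E
python3 -c "
import cv2,numpy as np
a=[cv2.imread(f'pics/crop_{n}.png') for n in('side','top')]
cv2.imwrite('pics/crops.png',cv2.resize(np.hstack(a),(800,400)))"
```

```text
side (283, 233)
top (173, 214)
top [0.4829638 0.1569725 0.03     ] side [0.4823056  0.16727515 0.03      ]
eggtop [0.46509637 0.14536428 0.08      ] [0.46427506 0.15801391 0.08      ]
```

View pics/crop_side.png

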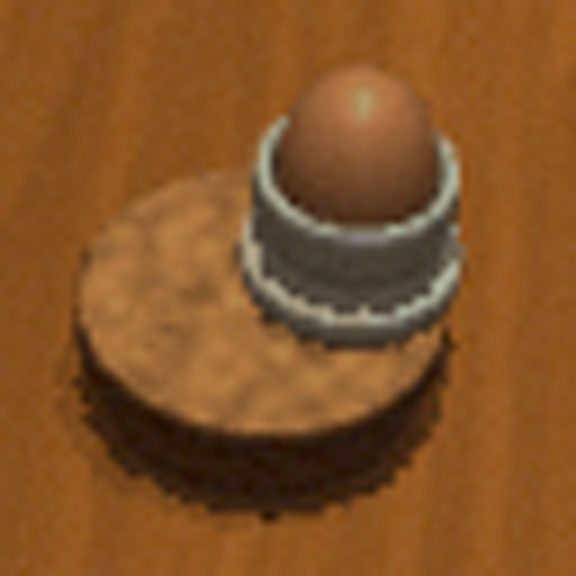

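View pics/crop_top.png

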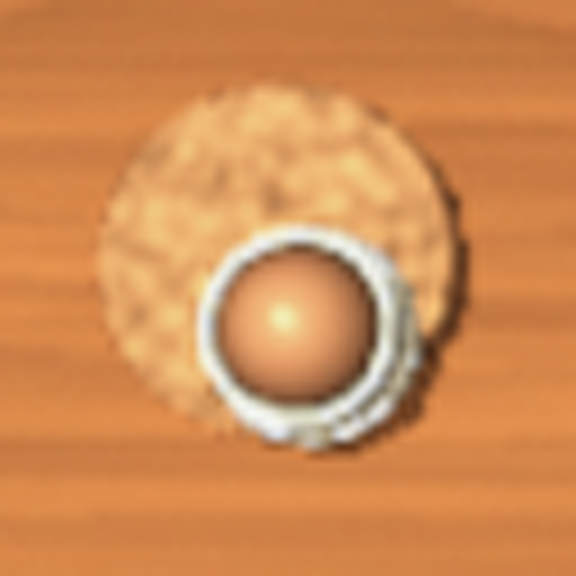

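The crops confirm the choice. The egg cup sits low in the top view, meaning nearer the robot, at the cork's near-right edge. I'll fit circles to edge points in both views.

```bash
cat > fit.py <<'E'
from h import *
from scipy.optimize import least_squares
def fitc(p,pts,org,r,z,s=9):
    pts=(np.array(pts,float)+.5)/s-.5+np.array(org)
    W=np.array([atz(p,q,z)[:2] for q in pts])
    f=least_squares(lambda c:np.hypot(*(W-c).T)-r,W.mean(0),loss="soft_l1",f_scale=.002)
    return f.x,f.fun
def draw(im,p,org,c,r,z,col,s=9):
    a=np.linspace(0,2*np.pi,100);X=np.c_[c[0]+r*np.cos(a),c[1]+r*np.sin(a),0*a+z]
    q=(proj(p,X)-np.array(org)+.5)*s-.5
    cv2.polylines(im,[np.round(q).astype(int)],True,col,1)
E
python3 - <<'E'
from fit import *
t=cams.get_image("top");s=cams.get_image("side");to=(173,214);so=(283,233)
pt,e1=fitc(t,[(101,263),(275,87),(447,260),(140,145),(135,365),(190,415),(400,135),(200,105)],to,.045,.03)
ps,e2=fitc(s,[(80,300),(270,435),(370,410),(130,390),(160,195),(225,170),(100,240),(445,335)],so,.045,.03)
ct,e3=fitc(t,[(198,326),(297,228),(395,326),(230,255),(370,255),(297,425),(228,400)],to,.0245,.066)
cs,e4=fitc(s,[(255,180),(462,165),(360,232),(290,213),(435,205)],so,.0245,.066)
fs,e5=fitc(s,[(243,255),(350,345),(462,270),(275,315),(430,320)],so,.027,.035)
for n,v,e in(("pt",pt,e1),("ps",ps,e2),("ct",ct,e3),("cs",cs,e4),("foot s",fs,e5)): print(n,np.round(v*1e3,1),np.round(e*1e3,1))
for n,p,o,pc,cc in(("top",t,to,pt,ct),("side",s,so,ps,cs)):
    im=cv2.imread(f"pics/crop_{n}.png")
    draw(im,p,o,pc,.045,.03,(0,255,0));draw(im,p,o,cc,.0245,.066,(255,0,0));draw(im,p,o,cc,.027,.04,(0,0,255));draw(im,p,o,cc,.027,.033,(0,0,255))
    cv2.imwrite(f"pics/ov_{n}.png",im)
a=np.hstack([cv2.imread(f"pics/ov_{n}.png") for n in("top","side")]);cv2.imwrite("pics/ov.png",cv2.resize(a,(800,400),interpolation=cv2.INTER_AREA))
E
```

```text
pt [484.3 158.8] [-0.9 -0.8 -1.7  0.7 -1.3 -0.8 -0.7 -0.6]
ps [485.  160.3] [-0.2 -0.3 -1.8  0.3 -2.1  0.  -0.9 -0.9]
ct [464.5 148. ] [-0.4 -0.5 -0.8 -0.3 -0.  -0.6 -0.2]
cs [466.6 147.2] [ 0.5  1.1  0.2  0.  -0.7]
foot s [465.1 150.3] [-0.7  0.9 -0.4 -0.4 -0.8]
```

View pics/ov.png

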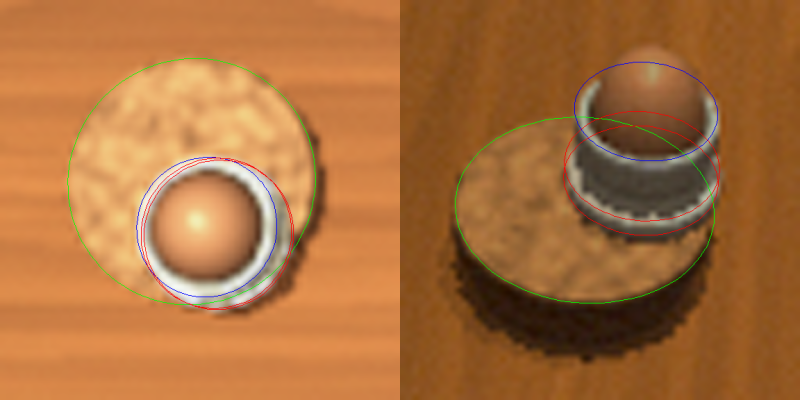

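Measured positions in mm:

| Item | Top view | Side view | Used |
|---|---|---|---|
| Pedestal middle | (484.3, 158.8) | (485.0, 160.3) | (484.6, 159.5) |
| Cup axis | (464.5, 148.0) | (465–466.6, 147–150) | (465.3, 148.5) |

The push is about 22 mm along 30°. I'll push with the flat side of the shut fingers (tool y), starting behind the cup on the robot's side.

Emit:
carry_out(
  rows=[
    [[-1,1.8,-3.5,0,0.072],[-1,1.8,-3.5,0,0.072],[-1,1.8,-3.5,0,0.072],[-1,1.8,-3.5,0,0.072],[-1,1.8,-3.5,0,0.072],[-1,1.8,-3.5,0,0.072],[-1,1.8,-3.5,0,0.072],[-1,1.8,-3.5,0,0.072],[-1,1.8,-3.5,0,0.072],[-1,1.8,-3.5,0,0.072],[-1,1.8,-3.5,0,0.072],[-1,1.8,-3.5,0,0.072]],
  ],
)

```text
clock: 2.2
position: [0.4104, 0.1199, 0.2316]
ee_rot: [0.0, 0.5, 0.866, 0.0]
contact_force: [1.2, 0.8, 0.2]
width: 0.0002
```

Emit:
carry_out(
  rows=[
    [[-1,0,-0.2,-4,0],[-1,0,0,-4,0],[-1,0,0,-4,0],[-1,0,0,-4,0],[-1,0,0,-2,0],[-1,0,0,-1,0],[-1,0,0,-0.6,0],[-1,0,0,0,0],[-1,0,0,0,0]],
  ],
)

```text
clock: 3.1
position: [0.4109, 0.1195, 0.0362]
ee_rot: [0.001, 0.501, 0.865, 0.001]
contact_force: [0.2, -0.6, 0.1]
width: -0.0
```

```bash
cat > look.py <<'E'
import sys
from fit import *
k=sys.argv[1]; a=[]
for n,o in(("top",(173,214)),("side",(283,233))):
    p=cams.get_image(n); im=p["image"][o[1]:o[1]+64,o[0]:o[0]+64][...,::-1]
    im=cv2.resize(im,None,fx=9,fy=9,interpolation=cv2.INTER_CUBIC); cv2.imwrite(f"pics/{n}_{k}.png",im)
    if len(sys.argv)>3:
        c=np.array([float(v) for v in sys.argv[2:4]])/1e3
        for q,r,z,col in((np.array([.4846,.1595]),.045,.03,(0,255,0)),(c,.0245,.066,(255,0,0)),(c,.027,.036,(0,0,255))): draw(im,p,o,q,r,z,col)
    a.append(im)
cv2.imwrite(f"pics/look_{k}.png",cv2.resize(np.hstack(a),(800,400),interpolation=cv2.INTER_AREA))
s=telemetry.get_state(); print(s["clock"],s["position"],s["contact_force"])
E
python3 look.py a 465.3 148.5
```

```text
3.2 [0.41081037 0.11952785 0.03633925] [0.47346001 0.33489491 0.59781809]
```

View pics/look_a.png

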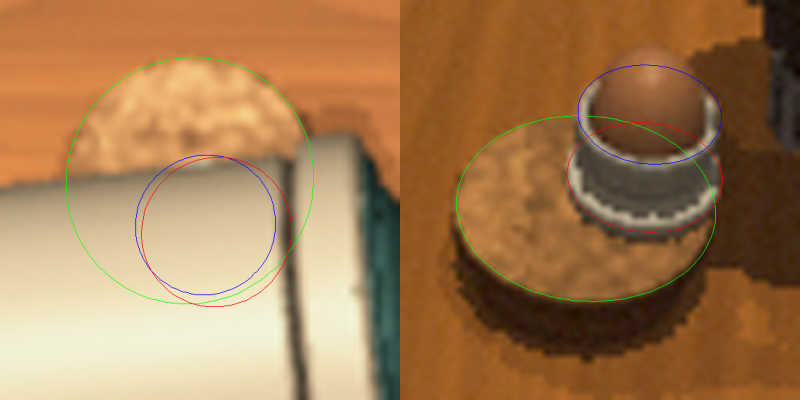

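In the side view (right half) the cup is untouched. In the top view the arm hides it, so I'll rely on the side view while pushing. I'll advance close to the foot, then push slowly.

Emit:
carry_out(
  rows=[
    [[-1,0.35,0.2,-0.1,0],[-1,0.35,0.2,0,0],[-1,0.35,0.2,0,0],[-1,0.26,0.15,0,0],[-1,0.17,0.1,0,0],[-1,0.09,0.05,0,0],[-1,0,0,0,0]],
  ],
)

```text
clock: 3.9
position: [0.4256, 0.1284, 0.0342]
ee_rot: [-0.0, 0.501, 0.865, -0.0]
contact_force: [0.0, -0.1, 0.3]
width: 0.0
```

```bash
sed -i 's/("side",(283,233))/("side",(293,223))/' look.py; python3 look.py b 465.3 148.5
```

```text
4.0 [0.42532007 0.12833738 0.03423619] [-0.4060951  -0.48483906 -0.77610251]
```

View pics/look_b.png

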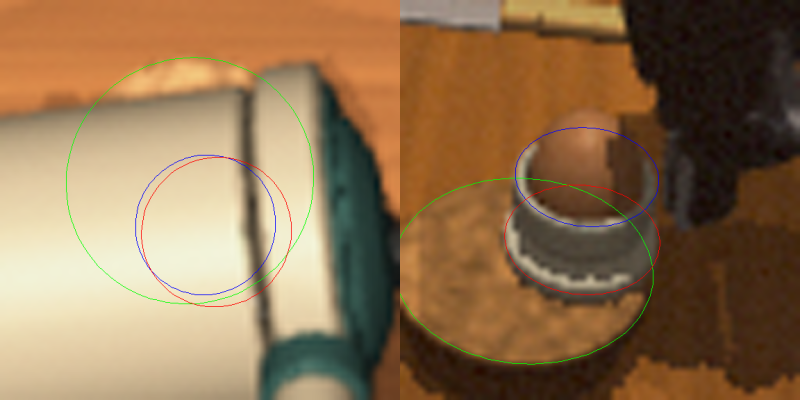

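Emit:
carry_out(
  rows=[
    [[-1,0.09,0.05,0,0],[-1,0.09,0.05,0,0],[-1,0.09,0.05,0,0],[-1,0.09,0.05,0,0],[-1,0.09,0.05,0,0],[-1,0.09,0.05,0,0],[-1,0.09,0.05,0,0],[-1,0.09,0.05,0,0],[-1,0.09,0.05,0,0],[-1,0,0,0,0]],
  ],
)

```text
clock: 5.0
position: [0.4331, 0.1329, 0.0342]
ee_rot: [-0.0, 0.501, 0.865, -0.0]
contact_force: [-2.5, -0.8, 1.8]
width: -0.0001
```

```bash
python3 look.py c 465.3 148.5
```

```text
5.1 [0.43366749 0.13300306 0.03427114] [-1.03194446 -0.28015192  0.32705394]
```

View pics/look_c.png

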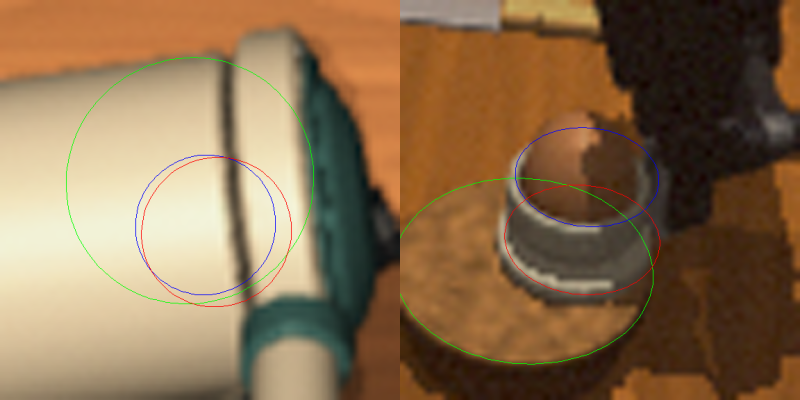

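Contact is made at TCP ≈ (433, 133), with about 1–2.5 N, and the cup has started to slide, standing upright. I'll keep pushing.

Emit:
carry_out(
  rows=[
    [[-1,0.09,0.05,0,0],[-1,0.09,0.05,0,0],[-1,0.09,0.05,0,0],[-1,0.09,0.05,0,0],[-1,0.09,0.05,0,0],[-1,0.09,0.05,0,0],[-1,0.09,0.05,0,0],[-1,0.09,0.05,0,0],[-1,0.09,0.05,0,0],[-1,0.09,0.05,0,0],[-1,0.09,0.05,0,0],[-1,0,0,0,0]],
  ],
)

```text
clock: 6.3
position: [0.4439, 0.1385, 0.0344]
ee_rot: [0.0, 0.502, 0.865, 0.0]
contact_force: [-0.2, -0.1, -0.5]
width: 0.0
```

```bash
python3 look.py d 477 155
```

```text
6.4 [0.44385107 0.13849325 0.03439604] [-0.21966379 -0.06557909 -0.44059365]
```

View pics/look_d.png

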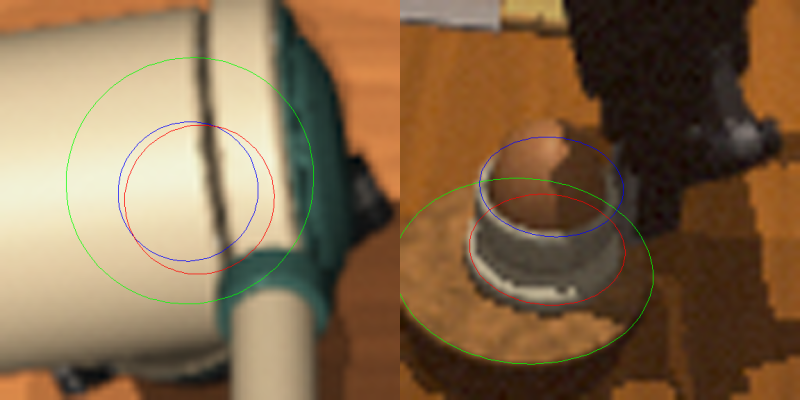

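View pics/side_d.png

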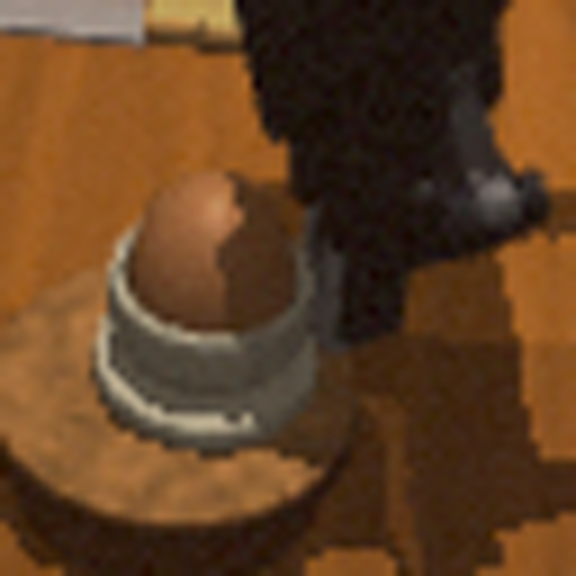

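Run:
```python
from fit import *
s=cams.get_image("side");o=(293,223)
for n,x,r,z in(("rim",[(110,275),(215,333),(312,260),(145,312),(285,308)],.0245,.066),("foot",[(95,365),(200,450),(130,415),(265,440)],.027,.033)):
    c,e=fitc(s,x,o,r,z);print(n,np.round(c*1e3,1),np.round(e*1e3,1))
```

```text
rim [479.4 152.1] [-0.2  0.7  0.  -0.3 -0.6]
foot [477.2 155.2] [ 0.8  0.8 -1.3 -0.1]
```

Side fits put the cup at about (478, 154), with 8 mm to go on much the same line. I'll push 7–8 mm more, then back off to see it from the top.

Emit:
carry_out(
  rows=[
    [[-1,0.085,0.055,0,0],[-1,0.085,0.055,0,0],[-1,0.085,0.055,0,0],[-1,0.085,0.055,0,0],[-1,0.085,0.055,0,0],[-1,0.085,0.055,0,0],[-1,0.085,0.055,0,0],[-1,0.05,0.03,0,0],[-1,0,0,0,0]],
  ],
)

```text
clock: 7.35
position: [0.4502, 0.1426, 0.0343]
ee_rot: [0.0, 0.501, 0.865, 0.0]
contact_force: [-1.6, -1.2, 0.3]
width: -0.0003
```

Emit:
carry_out(
  rows=[
    [[-1,-0.17,-0.1,0,0],[-1,-0.35,-0.2,0,0],[-1,-0.7,-0.4,0,0],[-1,-1.7,-1.0,0,0],[-1,-2,-2,3,0],[-1,-2,-3,3,0],[-1,-2,-3,3,0],[-1,-2,-3,2,0],[-1,-2,-3,0,0],[-1,-2,-3,0,0],[-1,-2,-3,0,0],[-1,0,0,0,0]],
  ],
)

```text
clock: 8.55
position: [0.2783, -0.0769, 0.1443]
ee_rot: [0.0, 0.505, 0.863, -0.001]
contact_force: [0.7, 0.4, 0.1]
width: -0.0001
```

```bash
python3 look.py e 484.6 159.5
```

```text
8.65 [ 0.28030268 -0.07470201  0.14434399] [-0.0392093   0.34742669  0.13308737]
```

View pics/look_e.png

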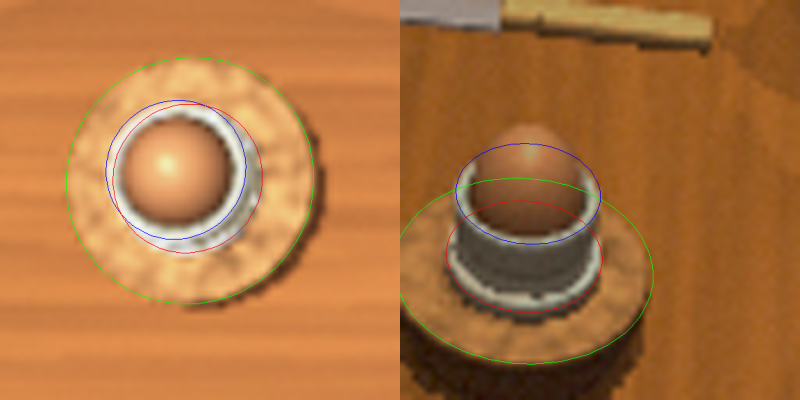

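View pics/top_e.png

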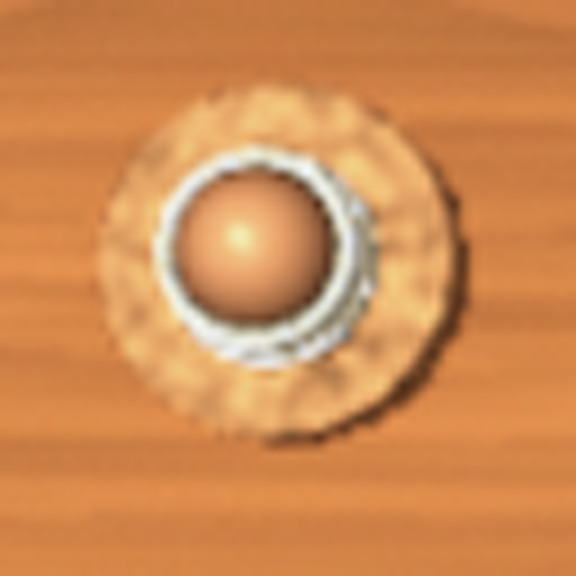

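View pics/side_e.png

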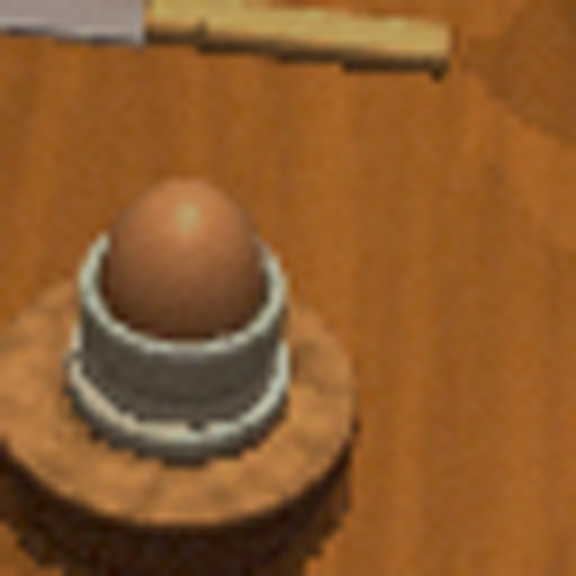

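Run:
```python
from fit import *
s=cams.get_image("side");t=cams.get_image("top");o=(293,223);to=(173,214)
for n,p,x,oo,r,z in(("rim side",s,[(80,280),(185,355),(288,285),(115,330),(260,335)],o,.0245,.066),("foot side",s,[(68,370),(180,460),(290,375),(100,425),(260,435)],o,.027,.034),
 ("rim top",t,[(155,245),(256,146),(358,245),(185,175),(185,315)],to,.0245,.066),("foot top",t,[(378,260),(268,368),(330,350),(195,345)],to,.027,.036)):
    c,e=fitc(p,x,oo,r,z);print(n,np.round(c*1e3,1),np.round(e*1e3,1))
```

```text
rim side [484.3 160.5] [ 0.2  0.3 -0.2 -0.6  0.1]
foot side [484.1 160.1] [ 0.   0.9 -0.5 -1.1 -0.3]
rim top [484.5 158.6] [ 0.3 -0.3  0.2  0.2 -0.3]
foot top [483.  159.6] [ 0.3 -0.5  0.1  0.5]
```

All four fits put the cup within about 1.5 mm of the pedestal's middle, upright with the egg seated. I'll check the bystanders quickly and hand in.

Run:
```python
from h import *
for n,ts in(("top",("other_eggcup","knife","salt","candle","mug","oil","jar")),("side",("other_eggcup","knife","salt","candle","mug","oil","jar"))):
    p=cams.get_image(n); a=cv2.imread(f"pics/{n}0.png")[...,::-1]
    save(n+"_end.png",p["image"])
    d=(np.abs(a.astype(int)-p["image"]).max(2)>60)
    for t in ts:
        b=finder.boxes_of(p,t)
        if b:
            x,y=np.int32(b[0]["xy"]); print(n,t,(x,y),round(b[0]["confidence"],2),"changed px:",d[max(y-15,0):y+15,max(x-15,0):x+15].sum())
s=telemetry.get_state(); print(s["clock"],s["qd"].round(3)); print(manip.sign_off())
```

```text
top other_eggcup (np.int32(358), np.int32(231)) 0.91 changed px: 0
top knife (np.int32(274), np.int32(231)) 0.63 changed px: 0
top salt (np.int32(441), np.int32(265)) 0.58 changed px: 0
top candle (np.int32(259), np.int32(141)) 0.83 changed px: 0
top mug (np.int32(98), np.int32(257)) 0.65 changed px: 0
top oil (np.int32(137), np.int32(125)) 0.93 changed px: 0
top jar (np.int32(403), np.int32(135)) 0.9 changed px: 0
side other_eggcup (np.int32(314), np.int32(169)) 0.62 changed px: 0
side knife (np.int32(306), np.int32(223)) 0.55 changed px: 0
side salt (np.int32(341), np.int32(143)) 0.48 changed px: 0
side candle (np.int32(217), np.int32(214)) 0.78 changed px: 0
side mug (np.int32(321), np.int32(350)) 0.58 changed px: 0
side oil (np.int32(171), np.int32(284)) 0.92 changed px: 0
side jar (np.int32(238), np.int32(144)) 0.56 changed px: 0
9.55 [ 0.001 -0.     0.001 -0.001 -0.     0.003]
the job is handed in; nothing more can be done
None
```

I slid the filled egg cup about 22 mm to the middle of its pedestal and handed the job in at about 9.6 s. I pushed the foot slowly with the side of the shut fingers, then backed the arm clear.

- **Position:** in the last views the cup's axis is within about 1.5 mm of the pedestal's middle in both cameras. The two views differ from each other by up to 2 mm, which is within the calibration error.
- **Cup and egg:** the cup looks upright with the egg in its bowl. I judged the upright stance and the egg's seat from the pictures and did not measure them.
- **Force:** the highest force I read was about 3 N. I only read it at the end of each move, not throughout.
- **Bystanders:** none of the seven showed any change in the pictures from either camera.

No check failed. The arm hid the cup from the top camera during the pushes, so I steered by the side camera then.

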